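Fit the drive sleeve on a feed shaft against its sprung pinch roller

ROBOT

A 6-joint arm with a two-finger parallel gripper is mounted at the origin on a cart in front of the work surface, level with it; the furniture and walls round the work are solid. World frame = base frame: x ahead of the robot, y to its left, z up, the work surface at z = 0. Lengths are in mm, angles in rad, forces in N, time in s.
With the tool pointing down it reaches from about 350 to 875 mm from the base axis. Payload 4.2 kg.
Tool frame: the origin (TCP) lies at the very end of the fingers, on their centre line; the grasp point (between the pads) lies grip_depth behind it (grip_depth is the distance from the TCP to the grasp point, in mm); z points along the fingers, y is the line along which they close (so a half turn about z gives the same grasp; the last joint's range is limited). The gripper opens to 85 mm and grips with 20 to 120 N. Pads are 22 mm wide; open, the fingers measure 114 mm over their backs; the gripper's body (76 mm by 85 mm) begins 54 mm behind the grasp point. The pads swing forward as they close: fully open they stand 13 mm farther back than shut.
Start: joints at [-0.952, 0.385, 0.008, 0, -1.194, -0.259], TCP at [220.069, -584.952, 231.312] pointing down, gripper open.
Joint ranges: [-3.14, 3.14], [-1.21, 2.06], [-1.07, 1.41], [-3.16, 2.05], [-2.99, -0.16], [-3.1, 3.1]. Speed limits (rad/s): [2.79, 2.79, 3.14, 3.14, 3.14, 3.14].

INTERFACE

Orientations are given as a unit quaternion [w, x, y, z].
In Python, from cell import * gives the robot as it stands. The module is installed in compiled form; this text tells all that it offers.
- The arm moves only by the shell command python3 -m inch 'ROWS' [FORCE]. ROWS is JSON, a list of rows, each a list of 7 numbers: the finger opening in m, from 0 to 0.0854, then the shift along the tool's x, y, z in m, then the turn, a rotation vector about the tool's x, y, z in degrees. In form: [[hand, x, y, z, wx, wy, wz], ...]. A call has 1 to 8 rows; each row is the pose to reach, as a shift and turn from the pose commanded when the call began, along the tool's axes at that moment; what a row does not reach only later rows make up. A row lasts 1/10 s, in which the tool goes at most 50 mm and 8.59 degrees, less where a joint would pass 70% of its speed; a pose out of reach is approached as far as the arm can. A call with a gripper value outside its range is refused whole. The fingers move at their own pace and stop on an object; FORCE is the grip in N (left out, the last holds). Time passes only in rows, so rows that repeat a pose let the fingers close. It gives the time, the measured TCP pose, the force, the opening and the grip force at its end, in the units of the state.
- get_obs(): the state, without advancing time (a new reading comes with each control period).
- capture(name): name is "scene" or "top" or "wrist"; returns a dict with "pixels" (480x640x3 uint8, red, green, blue), "range_z" (480x640 float32, mm along the optical axis (not along the pixel's ray), 0 where there is no reading), "K" (3x3 intrinsics, pixels), "rvec" (rotation vector, rad) and "tvec" (3), from world to camera coordinates, as OpenCV has them. Camera axes: x right, y down, z forward; pixel columns grow to the right and rows downward; lengths in mm; the calibration is good to about 2 mm. The wrist camera is an equidistant fisheye: a pixel r from the principal point sees the ray r / f radians off the axis. A picture is of the moment at which its call begins.
- close_job(): hands the job in; it is judged then, once.
Trained networks look in the newest picture that a camera, given by its name, has taken for a name from the list of things; names that differ only in an ending like _2 or _b are one class to them, and where a whole thing is asked for, a point or a joint stands for the part that bears it (a point fixed in the world has none). Each returns a list of dicts, best first, with "score" (0 to 1); they miss things now and then, are a little off and sometimes report something else, mostly with a low value. They report only what shows in the picture. A call takes as long as a camera call. They do not tell look-alikes from the thing itself.
- spot_in(camera, thing): "centre" ([x, y, z] in mm, in world coordinates, good to about 4 mm: the middle of the surface that is visible of it).
- silhouettes(camera, thing): "pixels" (480x640 bool, what is visible of it).
The state is a dict: "clock": time; "joint_pos": joint angles; "qvel": joint speeds; "tau": joint torques, N m; "tcp_pos": TCP position; "tcp_rot": TCP orientation; "contact_force": force on the tool from outside, world axes, zero at the start; "ft_torque": the same for the moment, N m; "finger_gap": finger opening in mm; "grasp_force": force on a finger pad.
Only numpy, scipy, OpenCV 4.12 (cv2) and the standard library are available. Lean on these libraries where they do the work, as an engineer would, in place of code of your own. Each camera call takes 0.05 s, during which the arm holds its last target. There are 200 camera calls.

TASK

Refit the tall drive sleeve on the tape feed unit: hold it above the upright shaft, press the sprung pinch roller back with its side, and slide it gently down over the shaft, without letting it drop, until it sits fully home on the shoulder with the pinch roller resting against it. Let go of it, and leave the short sleeve standing where it is.

Things in the scene. Friction and masses are not known exactly. Their poses are not given: they have to be found in the camera images.
- feed_unit: Tape feed unit fixed to the bench: aluminium base plate 200 x 120 x 12 mm (x -90 to +110, y +-60 mm) with a shaft upright at x = -30, y = 0. Origin on the bench under the plate; z up, x points from the shaft to the pinch roller and the grey spring housing (x 62 to 105, y +-30 mm, top at z 34 mm). At rest the carriage block spans x -12 to 30, y +-29 mm, top z 28 mm.
- shaft_seat (a point): Point on the shaft's axis at the top of its dark shoulder disc (42 mm across), 18 mm above the bench: the sleeve's lower end comes to rest here. Axes as feed_unit.
- shaft_top (a point): Top of the steel shaft, on its axis, 70 mm above the bench. The shaft is 22 mm in diameter up to 60 mm above the bench and tapers from there to 12 mm across at its top.
- carriage (a joint): Slide of the sprung carriage along the feed unit's +x, in m: 0 = at rest, near the shaft; it grows as the pinch roller is pressed away from the shaft, at most 0.025. The spring pushes it back towards 0 with 1.5 N at 0 and 100 N/m more (about 2.8 N at 0.013). With the tall sleeve fitted it reads about 0.011 to 0.015.
- pinch_top (a point): Centre of the top (103 mm above the bench) of the pinch roller: upright grey cylinder, 26 mm in diameter, side 28 to 101 mm above the bench, 31 mm higher than the shaft; rides on the carriage, does not spin. At rest its axis is 25 mm from the shaft's, towards the unit's +x, so it blocks a sleeve until pressed back about 13 mm.
- tall_sleeve: The drive sleeve: open tube, black rubber outside with an aluminium core, 50 mm outer diameter, 26 mm bore right through, 90 mm tall, 0.14 to 0.28 kg; both ends alike. It stands upright on the bench. Origin: centre of its lower end; z along its axis.
- tall_sleeve_mid (a point): Centre of the tall sleeve, 45 mm above its lower end.
- short_sleeve: A second sleeve like the tall one, but only 45 mm tall (50 mm outer diameter, 26 mm bore), standing on the bench; to be left alone. Origin: centre of its lower end.
Not all that is in view belongs to the job. There is more than one size of the feed_unit; the job needs the larger.

How it is judged:
By the outcome, as a careful person would: the job done as asked, in the order asked, and still so for the second after the job is handed in, with the robot touching nothing.
It also fails if it takes over 45 s, if anything falls off the work surface, if the arm or the gripper's body presses on something with over 40 N, if the wrist force passes 120 N, or if a joint passes its speed limit or range.

## Working session

There is one attempt and no reset: what is moved stays moved. The work goes in short steps, Python scripts to look and compute and a shell command to move; the robot and the scene stay as the last step left them, time stands still between calls to the robot, and variables do not carry over. Pictures are saved under pics/ and viewed, at most 10 in all, crops included, and the job is handed in when it is done.

```bash
mkdir -p pics; cat > h.py <<'E'
from cell import *
import numpy as np, cv2
def cap(n,f=None):
    c=capture(n)
    if f: cv2.imwrite('pics/'+f,c["pixels"][:,:,::-1])
    return c
def cloud(c):
    K=np.array(c["K"]);R=cv2.Rodrigues(np.array(c["rvec"],float))[0];t=np.array(c["tvec"],float).ravel()
    v,u=np.mgrid[:480,:640];z=c["range_z"].astype(float)
    P=np.stack([(u-K[0,2])/K[0,0]*z,(v-K[1,2])/K[1,1]*z,z],-1)
    W=(P-t)@R; W[z<=0]=np.nan
    return W
E
python3 - <<'E'
from h import *
np.set_printoptions(precision=1,suppress=True)
for n in("top","scene"):
    c=cap(n,n+'1.png')
    W=cloud(c)
    for th in("feed_unit","shaft_top","pinch_top","tall_sleeve","short_sleeve"):
        print(n,th,[(round(d["score"],2),np.round(d["centre"],0).tolist()) for d in spot_in(n,th)][:4])
o=get_obs();print(o)
E
```

```text
top feed_unit [(0.92, [786.0, 101.0, 6.0]), (0.55, [582.0, -62.0, 15.0])]
top shaft_top [(0.71, [784.0, 99.0, 12.0]), (0.64, [583.0, -63.0, 29.0])]
top pinch_top [(0.96, [585.0, -60.0, 26.0]), (0.53, [789.0, 101.0, 20.0])]
top tall_sleeve [(0.77, [618.0, 229.0, 87.0])]
top short_sleeve [(0.84, [486.0, 222.0, 48.0])]
scene feed_unit [(0.75, [778.0, 105.0, 13.0]), (0.74, [565.0, -54.0, 14.0])]
scene shaft_top [(0.95, [565.0, -57.0, 17.0]), (0.88, [779.0, 101.0, 9.0])]
scene pinch_top [(0.92, [572.0, -53.0, 40.0]), (0.71, [781.0, 103.0, 35.0])]
scene tall_sleeve [(0.97, [610.0, 236.0, 68.0])]
scene short_sleeve [(0.83, [483.0, 231.0, 44.0])]
{'clock': 0.6, 'joint_pos': array([-1. ,  0.4,  0. , -0. , -1.2, -0.3]), 'qvel': array([-0.,  0., -0.,  0., -0.,  0.]), 'tau': array([  0. , -39.2,  18.9,   4.2,  -0. ,   0. ]), 'tcp_pos': array([ 220.1, -584.9,  231.3]), 'tcp_rot': array([ 0. , -0.2,  1. ,  0. ]), 'contact_force': array([-0.5,  0.7, -0.6]), 'ft_torque': array([-0. ,  0. , -0.1]), 'grasp_force': 0.0, 'finger_gap': 85.27830729229392}
```

View pics/top1.png

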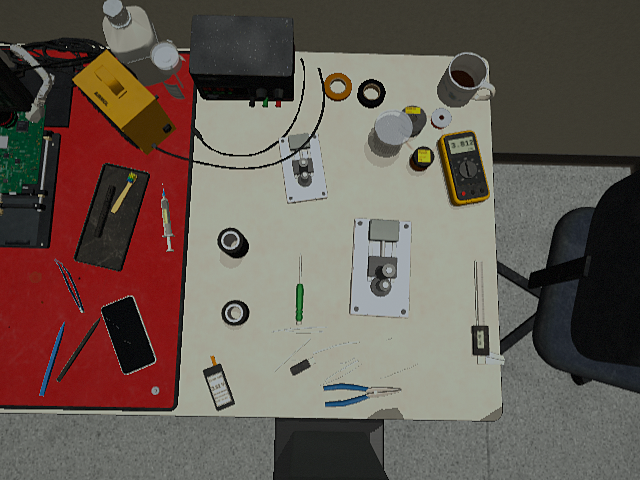

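View pics/scene1.png

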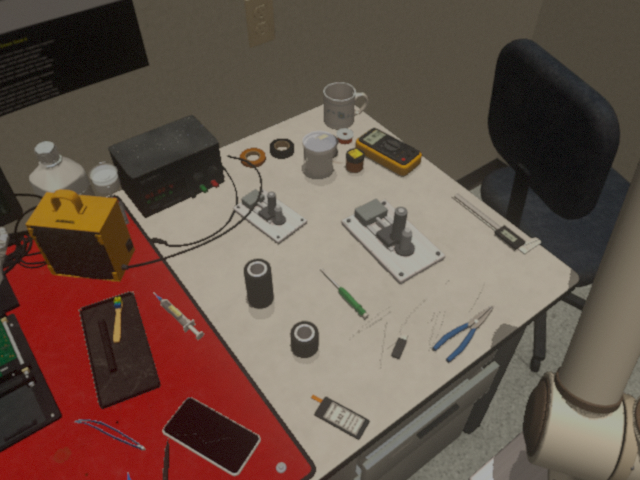

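The top view shows the larger unit at px (380,268), housing up (+x world), with the tall sleeve at (233,243) and the short one at (235,313). The scene view agrees: tall sleeve (258,283), larger unit (392,235). Next I'll measure accurately.

```bash
python3 - <<'E'
from h import *
import cell
from scipy.optimize import least_squares
np.set_printoptions(precision=2,suppress=True)
print([ (k,getattr(cell,k)) for k in dir(cell) if 'grip' in k.lower()])
def circ(p,r):
    f=lambda q:np.hypot(p[:,0]-q[0],p[:,1]-q[1])-r
    s=least_squares(f,p.mean(0),loss='soft_l1',f_scale=1.);return s.x,np.std(f(s.x)),len(p)
for n in("top","scene"):
    W=cloud(cap(n))
    def box(x,y,r,z0,z1):
        m=(abs(W[...,0]-x)<r)&(abs(W[...,1]-y)<r)&(W[...,2]>z0)&(W[...,2]<z1);return W[m]
    for nm,x,y,h in(("tall",612,232,90),("short",484,227,45)):
        p=box(x,y,45,h-6,h+6); 
        rect=cv2.minAreaRect(p[:,:2].astype(np.float32)); print(n,nm,"top rect",rect,np.median(p[:,2]),len(p))
        p=box(x,y,45,15,h-8)
        if len(p)>10: print("  side",circ(p[:,:2],25))
    p=box(582,-60,140,7,16); 
    lab=p[:,:2]; rect=cv2.minAreaRect(lab.astype(np.float32)); print(n,"plate",rect,np.median(p[:,2]),len(p))
    for nm,z0,z1,r in(("pinch top",95,108,13),("pinch side",72,100,13),("shaft top",62,74,7),("shaft side",32,58,11)):
        p=box(575,-60,60,z0,z1)
        if len(p)>3: print(n,nm,p.mean(0),p.min(0),p.max(0),circ(p[:,:2],r) if 'side' in nm else len(p))
    p=box(620,-60,45,31,37);print(n,"housing",cv2.minAreaRect(p[:,:2].astype(np.float32)))
o=get_obs()
from scipy.spatial.transform import Rotation as R
q=o['tcp_rot'];print(R.from_quat([q[1],q[2],q[3],q[0]]).as_matrix(),q)
E
```

```text
[('grip_depth', 18.700000000000003)]
top tall top rect ((620.744384765625, 232.6513671875), (49.1569709777832, 47.81216049194336), 46.78633499145508) 89.4171472104548 406
  side (array([620.06, 232.76]), np.float64(5.124870959559278), 240)
top short top rect ((484.7554626464844, 226.73477172851562), (46.205223083496094, 48.67748260498047), 0.829423725605011) 44.678818024000805 381
  side (array([494.2 , 219.34]), np.float64(4.910882067493401), 56)
top plate ((584.5170288085938, -65.43099212646484), (120.17428588867188, 200.01446533203125), 87.74637603759766) 11.471317482989898 3898
top pinch top [569.15 -64.61 100.56] [556.95 -77.62  95.42] [581.29 -52.74 104.84] 154
top pinch side [567.32 -62.02  94.1 ] [541.78 -77.62  72.35] [581.29 -51.97  99.95] (array([569.36, -65.21]), np.float64(3.0152080277229896), 87)
top shaft top [547.79 -61.85  67.23] [534.62 -72.52  62.21] [580.85 -51.9   73.33] 91
top shaft side [554.66 -56.37  44.78] [533.75 -72.08  32.34] [598.39 -52.17  57.94] (array([553.4 , -51.33]), np.float64(7.2196013729438056), 53)
top housing ((620.22119140625, -67.18606567382
[... 604 characters left out ...]
.558169817132171 2630
scene pinch top [570.44 -62.76 101.14] [559.14 -77.56  95.03] [585.19 -50.22 106.44] 125
scene pinch side [566.03 -58.44  87.01] [542.36 -75.12  72.13] [585.19 -50.4   99.98] (array([572.44, -65.2 ]), np.float64(3.12334873624334), 139)
scene shaft top [554.93 -59.34  68.18] [536.23 -74.96  62.01] [580.13 -49.72  74.  ] 123
scene shaft side [555.82 -56.4   44.31] [534.96 -71.74  32.03] [634.04 -37.28  57.77] (array([552.62, -59.37]), np.float64(8.664319668252137), 181)
scene housing ((620.6180419921875, -66.97310638427734), (88.80123138427734, 59.92536926269531), 0.3875373303890228)
[[-0.94 -0.35  0.  ]
 [-0.35  0.94  0.  ]
 [-0.    0.   -1.  ]] [ 0.   -0.18  0.98  0.  ]
```

```bash
cat >> h.py <<'E'
from scipy.spatial.transform import Rotation as Ro
U=-2.25
def togo(x,y,z,yaw=180+U):
    o=get_obs();q=o['tcp_rot'];R=Ro.from_quat([q[1],q[2],q[3],q[0]]).as_matrix()
    T=Ro.from_euler('z',yaw,degrees=True).as_matrix()@np.diag([1.,-1,-1])
    d=R.T@(np.array([x,y,z])-o['tcp_pos'])/1000
    print("shift",np.round(d,4),"turn",np.round(Ro.from_matrix(R.T@T).as_rotvec(degrees=True),2),"tcp",np.round(o['tcp_pos'],1),"F",np.round(o['contact_force'],1),"gap",round(o['finger_gap'],1),"t",o['clock'])
E
python3 -c "
from h import *
togo(621.5,233,210)"
```

```text
shift [-0.6637  0.6242  0.0213] turn [ 0.    0.   22.86] tcp [ 220.1 -584.9  231.3] F [ 0.3 -0.5 -0.2] gap 85.5 t 0.7
```

```bash
python3 -m inch '[[0.085,-0.6637,0.6242,0.0213,0,0,22.86],[0.085,-0.6637,0.6242,0.0213,0,0,22.86],[0.085,-0.6637,0.6242,0.0213,0,0,22.86],[0.085,-0.6637,0.6242,0.0213,0,0,22.86],[0.085,-0.6637,0.6242,0.0213,0,0,22.86],[0.085,-0.6637,0.6242,0.0213,0,0,22.86],[0.085,-0.6637,0.6242,0.0213,0,0,22.86],[0.085,-0.6637,0.6242,0.0213,0,0,22.86]]' 60
python3 -c "
from h import *
togo(621.5,233,210)"
```

```text
clock: 1.5
tcp_pos: [395.1, -228.0, 222.5]
tcp_rot: [0.001, 0.02, 1.0, -0.0]
contact_force: [0.6, 0.0, 0.5]
finger_gap: 85.2
grasp_force: 0.0
shift [-0.2082  0.4695  0.0127] turn [-0.02  0.07  0.01] tcp [ 395.1 -228.   222.5] F [0.6 0.  0.5] gap 85.2 t 1.5
```

```bash
python3 -m inch '[[0.085,-0.208,0.4695,0.0127,0,0,0],[0.085,-0.208,0.4695,0.0127,0,0,0],[0.085,-0.208,0.4695,0.0127,0,0,0],[0.085,-0.208,0.4695,0.0127,0,0,0],[0.085,-0.208,0.4695,0.0127,0,0,0],[0.085,-0.208,0.4695,0.0127,0,0,0],[0.085,-0.208,0.4695,0.0127,0,0,0],[0.085,-0.208,0.4695,0.0127,0,0,0]]'
python3 -c "
from h import *
togo(621.5,233,210)"
```

```text
clock: 2.3
tcp_pos: [571.3, 131.2, 212.5]
tcp_rot: [0.0, 0.019, 1.0, 0.0]
contact_force: [1.3, 0.0, 0.3]
finger_gap: 84.9
grasp_force: 0.0
shift [-0.0462  0.1037  0.0025] turn [0.01 0.03 0.03] tcp [571.3 131.2 212.5] F [1.3 0.  0.3] gap 84.9 t 2.3
```

```bash
python3 -m inch '[[0.085,-0.046,0.1037,0.0025,0,0,0],[0.085,-0.046,0.1037,0.0025,0,0,0],[0.085,-0.046,0.1037,0.0025,0,0,0],[0.085,-0.046,0.1037,0.0025,0,0,0],[0.085,-0.046,0.1037,0.0025,0,0,0]]'
python3 - <<'E'
from h import *
togo(621.5,233,42)
c=cap("wrist","w1.png")
print(spot_in("wrist","tall_sleeve")[:2] and spot_in("wrist","tall_sleeve")[0])
K=c["K"];R=cv2.Rodrigues(np.array(c["rvec"],float))[0];t=np.array(c["tvec"],float).ravel();z=c["range_z"].astype(float)
v,u=np.mgrid[:480,:640];a=(u-K[0,2])/K[0,0];b=(v-K[1,2])/K[1,1];r=np.hypot(a,b)+1e-9
P=np.stack([a/r*np.tan(r)*z,b/r*np.tan(r)*z,z],-1);W=(P-t)@R
m=(z>0)&(abs(W[...,2]-90)<5)&(np.hypot(W[...,0]-621,W[...,1]-233)<40)
print(m.sum(),np.median(W[m],0),cv2.minAreaRect(W[m][:,:2].astype(np.float32)))
E
```

```text
clock: 2.8
tcp_pos: [620.2, 230.4, 209.4]
tcp_rot: [-0.001, 0.02, 1.0, -0.0]
contact_force: [-0.9, -0.0, -0.2]
finger_gap: 85.1
grasp_force: 0.0
shift [-0.0013  0.0028  0.1674] turn [-0.04 -0.06  0.  ] tcp [620.2 230.4 209.4] F [-0.9 -0.  -0.2] gap 85.1 t 2.8
{'centre': [617.6, 231.3, 90.3], 'score': 0.79}
2508 [620.73920273 233.87364778  89.8840175 ] ((621.9185180664062, 233.68106079101562), (49.18798065185547, 48.89851760864258), 46.47694778442383)
```

View pics/w1.png

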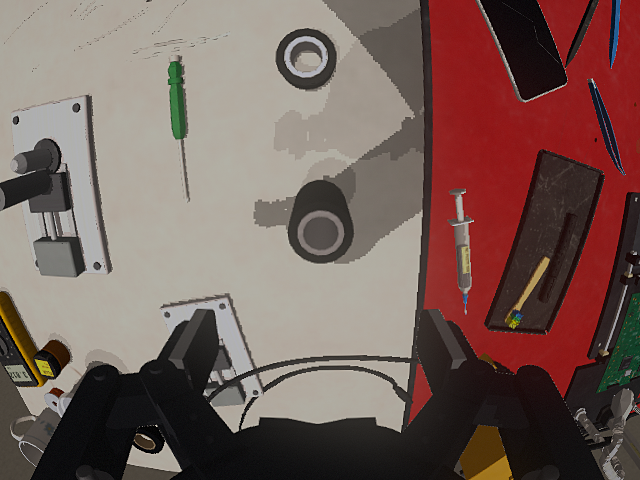

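The wrist view shows the tall sleeve's top at (320,235), midway between the fingers. The measured centre is (621.7, 233.5). Descending.

```bash
python3 -m inch '[[0.085,0,0,0.05,0,0,0],[0.085,0,0,0.09,0,0,0],[0.085,0,0,0.11,0,0,0],[0.085,0,0,0.11,0,0,0]]'
python3 -c "
from h import *
togo(621.7,233.5,42)"
```

```text
clock: 3.35
tcp_pos: [618.4, 228.5, 96.5]
tcp_rot: [-0.003, 0.021, 1.0, -0.002]
contact_force: [0.9, -0.1, -0.5]
finger_gap: 85.3
grasp_force: 0.0
shift [-0.0034  0.0053  0.0544] turn [-0.22 -0.37 -0.1 ] tcp [618.4 228.5  96.5] F [ 0.9 -0.1 -0.5] gap 85.3 t 3.35
```

```bash
python3 -m inch '[[0.085,-0.0034,0.0053,0.02,-0.2,-0.4,-0.1],[0.085,-0.0034,0.0053,0.02,-0.2,-0.4,-0.1],[0.085,-0.0034,0.0053,0.02,-0.2,-0.4,-0.1]]'
python3 -c "
from h import *
togo(621.7,233.5,42)"
```

```text
clock: 3.65
tcp_pos: [624.9, 235.9, 81.5]
tcp_rot: [0.004, 0.019, 1.0, 0.002]
contact_force: [1.0, 0.0, 1.2]
finger_gap: 85.3
grasp_force: 0.0
shift [ 0.0035 -0.0027  0.0394] turn [0.24 0.49 0.1 ] tcp [624.9 235.9  81.5] F [1.  0.  1.2] gap 85.3 t 3.65
```

```bash
for i in 1 2 3 4; do python3 -m inch '[[0.085,0,0,0,0,0,0]]' | sed -n 1,3p; done
python3 -c "
from h import *
togo(621.7,233.5,42)"
```

```text
clock: 3.75
tcp_pos: [625.2, 236.2, 81.9]
tcp_rot: [0.005, 0.019, 1.0, 0.002]
clock: 3.85
tcp_pos: [624.9, 236.2, 81.4]
tcp_rot: [0.005, 0.019, 1.0, 0.002]
clock: 3.95
tcp_pos: [624.6, 236.2, 80.7]
tcp_rot: [0.004, 0.019, 1.0, 0.002]
clock: 4.05
tcp_pos: [624.4, 236.1, 80.2]
tcp_rot: [0.004, 0.019, 1.0, 0.002]
shift [ 0.0029 -0.0029  0.0382] turn [0.22 0.43 0.1 ] tcp [624.4 236.1  80.2] F [ 0.2  0.9 -0.1] gap 85.1 t 4.05
```

```bash
python3 -m inch '[[0.085,0.003,-0.003,0,0,0.3,0],[0.085,0.003,-0.003,0.02,0.2,0.4,0],[0.085,0.003,-0.003,0.038,0.2,0.4,0],[0.085,0.003,-0.003,0.038,0.2,0.4,0],[0.085,0.003,-0.003,0.038,0.2,0.4,0],[0.085,0.003,-0.003,0.038,0.2,0.4,0],[0.085,0.003,-0.003,0.038,0.2,0.4,0]]'
python3 -c "
from h import *
togo(621.7,233.5,42)"
```

```text
clock: 4.75
tcp_pos: [622.1, 233.7, 42.9]
tcp_rot: [0.001, 0.019, 1.0, 0.001]
contact_force: [0.8, -0.6, 1.1]
finger_gap: 85.0
grasp_force: 0.0
shift [ 0.0004 -0.0002  0.0009] turn [0.06 0.1  0.12] tcp [622.1 233.7  42.9] F [ 0.8 -0.6  1.1] gap 85.0 t 4.75
```

Good. Close.

```bash
for i in 1 2; do python3 -m inch '[[0.045,0,0,0,0,0.1,0],[0.045,0,0,0,0,0.1,0],[0.045,0,0,0,0,0.1,0],[0.045,0,0,0,0,0.1,0],[0.045,0,0,0,0,0.1,0]]' 60; done
python3 -c "
from h import *
togo(621.7,233.5,42)"
```

```text
clock: 5.25
tcp_pos: [621.9, 233.3, 42.4]
tcp_rot: [-0.0, 0.019, 1.0, 0.0]
contact_force: [-0.1, -1.4, 5.0]
finger_gap: 49.6
grasp_force: 62.1
clock: 5.75
tcp_pos: [621.9, 233.3, 42.4]
tcp_rot: [-0.001, 0.019, 1.0, 0.0]
contact_force: [-0.6, -1.4, 5.9]
finger_gap: 49.1
grasp_force: 62.2
shift [0.0002 0.0002 0.0004] turn [ 0.01 -0.14  0.12] tcp [621.9 233.3  42.4] F [-0.6 -1.4  5.9] gap 49.1 t 5.75
```

```bash
python3 -m inch '[[0.045,0,0,-0.02,0,0,0],[0.045,0,0,-0.06,0,0,0],[0.045,0,0,-0.1,0,0,0],[0.045,0,0,-0.12,0,0,0],[0.045,0,0,-0.12,0,0,0],[0.045,0,0,-0.12,0,0,0],[0.045,0,0,-0.12,0,0,0],[0.045,0,0,-0.12,0,0,0]]'
python3 -c "
from h import *
togo(521.5,-62.9,162)"
```

```text
clock: 6.55
tcp_pos: [620.9, 232.8, 159.2]
tcp_rot: [-0.004, 0.019, 1.0, -0.001]
contact_force: [0.2, -0.2, -1.4]
finger_gap: 49.2
grasp_force: 62.5
shift [ 0.0882 -0.2993 -0.0015] turn [-0.12 -0.41  0.09] tcp [620.9 232.8 159.2] F [ 0.2 -0.2 -1.4] gap 49.2 t 6.55
```

```bash
python3 -m inch '[[0.045,0.011,-0.037,0,0,0,0],[0.045,0.022,-0.075,0,0,0,0],[0.045,0.033,-0.112,0,0,0,0],[0.045,0.044,-0.149,0,0,0,0],[0.045,0.055,-0.187,0,0,0,0],[0.045,0.066,-0.224,0,0,0,0],[0.045,0.077,-0.262,0,0,0,0],[0.045,0.088,-0.299,0,0,0,0]]'
python3 -m inch '[[0.045,0,0,0,0,0,0],[0.045,0,0,0,0,0,0],[0.045,0,0,0,0,0,0],[0.045,0,0,0,0,0,0],[0.045,0,0,0,0,0,0],[0.045,0,0,0,0,0,0],[0.045,0,0,0,0,0,0],[0.045,0,0,0,0,0,0]]'
python3 -c "
from h import *
togo(522.5,-62.9,162)"
```

```text
clock: 7.35
tcp_pos: [521.6, -63.6, 161.1]
tcp_rot: [-0.003, 0.019, 1.0, -0.0]
contact_force: [0.1, -0.2, -1.1]
finger_gap: 49.2
grasp_force: 62.6
clock: 8.15
tcp_pos: [522.8, -62.0, 162.0]
tcp_rot: [-0.002, 0.019, 1.0, 0.0]
contact_force: [-0.2, -0.1, -2.1]
finger_gap: 49.2
grasp_force: 62.8
shift [ 0.0003 -0.0009 -0.    ] turn [-0.   -0.2   0.13] tcp [522.8 -62.  162. ] F [-0.2 -0.1 -2.1] gap 49.2 t 8.15
```

```bash
python3 -m inch '[[0.045,0,-0.001,0.015,0,-0.2,0.1],[0.045,0,-0.001,0.03,0,-0.2,0.1],[0.045,0,-0.001,0.042,0,-0.2,0.1],[0.045,0,-0.001,0.042,0,-0.2,0.1],[0.045,0,-0.001,0.042,0,-0.2,0.1],[0.045,0,-0.001,0.042,0,-0.2,0.1],[0.045,0,-0.001,0.042,0,-0.2,0.1],[0.045,0,-0.001,0.042,0,-0.2,0.1]]'
python3 - <<'E'
from h import *
togo(544.5,-63.8,119)
a=cap("scene","s2.png")
W=cloud(a)
cv2.imwrite('pics/s2c.png',cv2.resize(a["pixels"][150:310,290:490,::-1],None,fx=4,fy=4)[:600,:800])
m=(abs(W[...,0]-522)<29)&(abs(W[...,1]+63)<29)&(W[...,2]>82)
p=W[m];print(p[:,2].max(),len(p))
for z0,z1 in((78,95),(95,115),(115,135)):
    p=W[m&(W[...,2]>z0)&(W[...,2]<z1)&(W[...,1]>-70)]
    if len(p)>8: print(z0,p.min(0),p.max(0),len(p))
E
```

```text
clock: 8.95
tcp_pos: [522.9, -63.1, 120.6]
tcp_rot: [0.001, 0.02, 1.0, 0.0]
contact_force: [-0.0, 1.1, -2.2]
finger_gap: 49.2
grasp_force: 62.8
shift [-0.0216  0.0002  0.0016] turn [0.01 0.07 0.  ] tcp [522.9 -63.1 120.6] F [-0.   1.1 -2.2] gap 49.2 t 8.95
483.00236138369587 2479
78 [498.55082087 -69.88986993  82.4332879 ] [541.50940738 -35.88372799  94.89992269] 112
95 [499.01667595 -69.9962468   95.06975132] [542.07170774 -36.11751644 114.82575769] 182
115 [499.15484979 -69.94112599 115.07978544] [520.03779383 -35.67582284 134.86004477] 128
```

View pics/s2c.png

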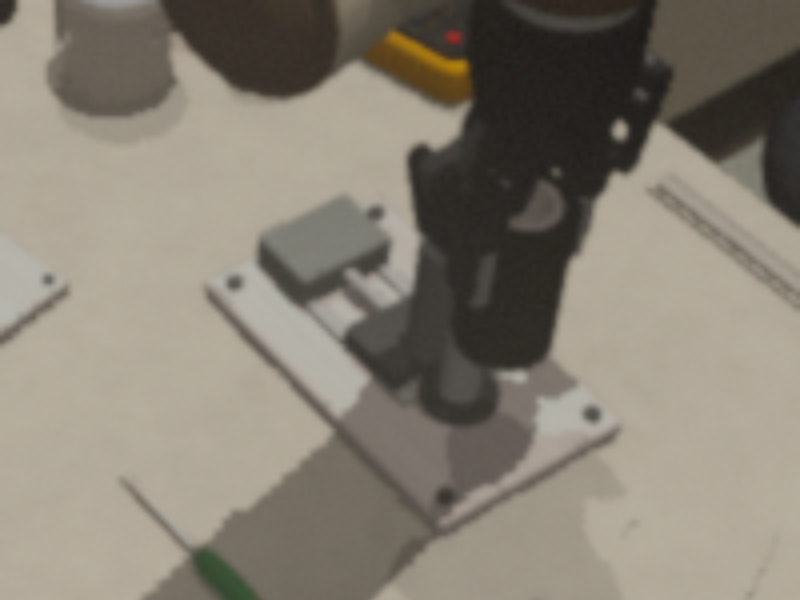

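The crop shows the sleeve held upright just beside the roller, its base at (505,360) just above the shaft (460,390). Pressing towards +x now.

```bash
python3 -m inch '[[0.045,-0.004,0,0,0,0,0],[0.045,-0.008,0,0,0,0,0],[0.045,-0.012,0,0,0,0,0],[0.045,-0.016,0,0,0,0,0],[0.045,-0.02,0,0,0,0,0],[0.045,-0.0215,0,0,0,0,0],[0.045,-0.0215,0,0,0,0,0],[0.045,-0.0215,0,0,0,0,0]]'
python3 -m inch '[[0.045,0,0,0,0,0,0],[0.045,0,0,0,0,0,0],[0.045,0,0,0,0,0,0],[0.045,0,0,0,0,0,0],[0.045,0,0,0,0,0,0]]'
python3 - <<'E'
from h import *
togo(544.5,-63.8,110)
a=cap("scene","s3.png")
cv2.imwrite('pics/s3c.png',cv2.resize(a["pixels"][150:300,290:490,::-1],None,fx=4,fy=4))
E
```

```text
clock: 9.8
tcp_pos: [543.6, -64.1, 119.8]
tcp_rot: [-0.001, 0.02, 1.0, -0.0]
contact_force: [-2.2, -0.1, -1.1]
finger_gap: 49.5
grasp_force: 62.9
clock: 10.3
tcp_pos: [543.8, -64.1, 119.8]
tcp_rot: [-0.0, 0.02, 1.0, -0.0]
contact_force: [-2.8, -1.2, -2.3]
finger_gap: 49.7
grasp_force: 62.7
shift [-0.0007  0.0003  0.0098] turn [-0.01 -0.03 -0.  ] tcp [543.8 -64.1 119.8] F [-2.8 -1.2 -2.3] gap 49.7 t 10.3
```

View pics/s3c.png

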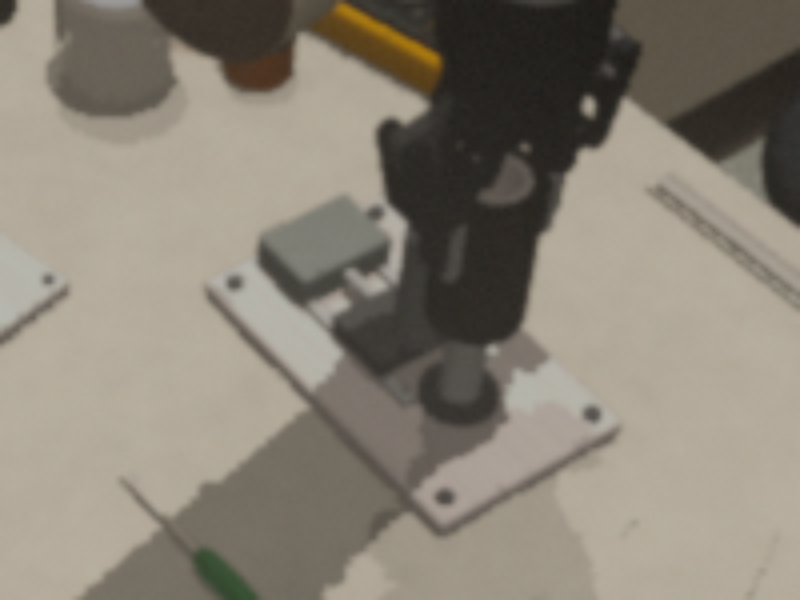

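The crop shows the roller pressed back and the sleeve in line above the shaft (base about (475,320), shaft foot (460,390)). The -2.8 N matches the spring. Lowering gently.

```bash
python3 -m inch '[[0.045,-0.0006,0,0.002,0,0,0],[0.045,-0.0006,0,0.004,0,0,0],[0.045,-0.0006,0,0.006,0,0,0],[0.045,-0.0006,0,0.008,0,0,0],[0.045,-0.0006,0,0.01,0,0,0],[0.045,-0.0006,0,0.012,0,0,0],[0.045,-0.0006,0,0.014,0,0,0],[0.045,-0.0006,0,0.014,0,0,0]]'
python3 -c "
from h import *
togo(544.5,-63.8,90)"
```

```text
clock: 11.15
tcp_pos: [544.4, -64.0, 105.5]
tcp_rot: [-0.0, 0.02, 1.0, 0.0]
contact_force: [-2.2, 0.8, -1.8]
finger_gap: 49.6
grasp_force: 62.9
shift [-0.0001  0.0002  0.0155] turn [ 0.   -0.05 -0.  ] tcp [544.4 -64.  105.5] F [-2.2  0.8 -1.8] gap 49.6 t 11.15
```

```bash
python3 -m inch '[[0.045,0,0,0.002,0,0,0],[0.045,0,0,0.004,0,0,0],[0.045,0,0,0.006,0,0,0],[0.045,0,0,0.008,0,0,0],[0.045,0,0,0.010,0,0,0],[0.045,0,0,0.010,0,0,0]]'
python3 -c "
from h import *
togo(544.5,-63.8,90)"
```

```text
clock: 11.75
tcp_pos: [544.3, -64.0, 95.5]
tcp_rot: [-0.0, 0.02, 1.0, 0.0]
contact_force: [-2.7, 0.8, -1.7]
finger_gap: 49.6
grasp_force: 62.9
shift [-0.0001  0.0003  0.0055] turn [-0.   -0.05 -0.  ] tcp [544.3 -64.   95.5] F [-2.7  0.8 -1.7] gap 49.6 t 11.75
```

Base about 53 mm, sliding freely on the full diameter.

```bash
python3 -m inch '[[0.045,0,0,0.003,0,0,0],[0.045,0,0,0.007,0,0,0],[0.045,0,0,0.011,0,0,0],[0.045,0,0,0.015,0,0,0],[0.045,0,0,0.019,0,0,0],[0.045,0,0,0.023,0,0,0],[0.045,0,0,0.025,0,0,0],[0.045,0,0,0.025,0,0,0]]'
python3 -m inch '[[0.045,0,0,0.001,0,0,0],[0.045,0,0,0.003,0,0,0],[0.045,0,0,0.005,0,0,0],[0.045,0,0,0.006,0,0,0],[0.045,0,0,0.006,0,0,0]]'
python3 -c "
from h import *
togo(544.5,-63.8,60)"
```

```text
clock: 12.55
tcp_pos: [544.1, -64.1, 70.3]
tcp_rot: [-0.001, 0.02, 1.0, 0.0]
contact_force: [-2.5, -0.6, -3.4]
finger_gap: 49.7
grasp_force: 62.9
clock: 13.05
tcp_pos: [544.5, -64.1, 64.8]
tcp_rot: [-0.0, 0.02, 1.0, 0.0]
contact_force: [-2.4, -0.2, -1.0]
finger_gap: 49.3
grasp_force: 62.9
shift [0.     0.0003 0.0048] turn [ 0.   -0.02 -0.  ] tcp [544.5 -64.1  64.8] F [-2.4 -0.2 -1. ] gap 49.3 t 13.05
```

```bash
for i in 1 2 3 4 5 6; do python3 -m inch '[[0.045,0,0,0.0005,0,0,0],[0.045,0,0,0.001,0,0,0],[0.045,0,0,0.001,0,0,0]]' | sed -n '2p;4p' ; done
```

```text
tcp_pos: [544.7, -64.0, 64.0]
contact_force: [-2.9, -0.3, -1.5]
tcp_pos: [544.6, -64.0, 62.9]
contact_force: [-3.0, 0.2, 0.4]
tcp_pos: [544.6, -64.0, 61.9]
contact_force: [-2.7, 0.2, -0.4]
tcp_pos: [544.6, -64.0, 60.9]
contact_force: [-2.9, -0.9, -1.0]
tcp_pos: [544.8, -64.1, 60.4]
contact_force: [-4.7, -0.7, 3.6]
tcp_pos: [544.9, -64.1, 60.4]
contact_force: [-5.8, 0.2, 10.5]
```

Seated (z stopped at 60.4, force rising). Relieve and open.

```bash
python3 -m inch '[[0.045,0,0,-0.0008,0,0,0],[0.045,0,0,-0.0008,0,0,0],[0.06,0,0,-0.0008,0,0,0],[0.07,0,0,-0.0008,0,0,0],[0.08,0,0,-0.0008,0,0,0],[0.08,0,0,-0.0008,0,0,0],[0.08,0,0,-0.0008,0,0,0],[0.08,0,0,-0.0008,0,0,0]]'
python3 -m inch '[[0.08,0,0,-0.01,0,0,0],[0.08,0,0,-0.03,0,0,0],[0.08,0,0,-0.06,0,0,0],[0.08,0,0,-0.1,0,0,0],[0.08,0,0,-0.14,0,0,0],[0.08,0,0,-0.16,0,0,0],[0.08,0,0,-0.16,0,0,0],[0.08,0,0,-0.16,0,0,0]]'
python3 - <<'E'
from h import *
a=cap("scene","s4.png");W=cloud(a)
cv2.imwrite('pics/s4c.png',cv2.resize(a["pixels"][150:300,290:490,::-1],None,fx=4,fy=4))
for r,x,y,z in((30,545,-64,100),(16,583,-65,95)):
    m=(np.hypot(W[...,0]-x,W[...,1]-y)<r)&(abs(W[...,2]-z-6)<9)
    p=W[m];print(len(p),np.median(p,0),cv2.minAreaRect(p[:,:2].astype(np.float32)))
togo(545,-64,220)
E
```

```text
clock: 15.65
tcp_pos: [544.8, -64.1, 59.7]
tcp_rot: [0.0, 0.02, 1.0, -0.0]
contact_force: [-0.1, -0.9, -0.1]
finger_gap: 80.0
grasp_force: 0.0
clock: 16.45
tcp_pos: [544.3, -63.9, 220.3]
tcp_rot: [0.0, 0.02, 1.0, 0.0]
contact_force: [0.0, -0.6, -1.1]
finger_gap: 80.0
grasp_force: 0.0
431 [542.79321667 -59.91728245 107.31305423] ((544.4862670898438, -62.827545166015625), (48.418636322021484, 51.91572189331055), 46.24909591674805)
114 [581.81492492 -61.26698102 101.48034536] ((581.8934936523438, -63.931785583496094), (24.34634017944336, 26.303802490234375), 44.76095199584961)
shift [-0.0011  0.0001 -0.0008] turn [ 0.02 -0.08 -0.01] tcp [543.9 -64.  219.2] F [-0.8 -0.6 -0.3] gap 80.0 t 16.5
```

View pics/s4c.png

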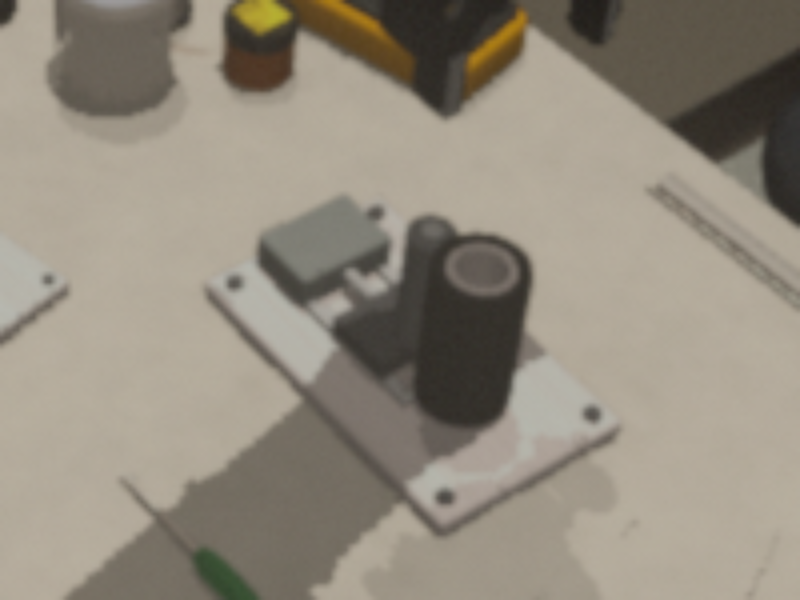

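The crop shows the sleeve home on the shaft (470,330), upright, with its top at 107–108 mm. The roller (430,240) rests against it, and the gripper is clear.

```bash
python3 -c "
from cell import *
print(close_job())"
```

```text
the job is handed in; nothing more can be done
None
```

The tall sleeve is fully home on the shoulder with the pinch roller resting against it. I let go of it, left the short sleeve alone, and handed the job in at about 16.5 s.

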